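# Open the dust-filter box and hold its red-tabbed filter plate over the enamel dish

## Robot

A 6-joint arm with a two-finger parallel gripper is mounted at the origin on a cart in front of the work surface, level with it; the furniture and walls round the work are solid. World frame = base frame: x ahead of the robot, y to its left, z up, the work surface at z = 0. Lengths are in mm, angles in rad, forces in N, time in s.
With the tool pointing down it reaches from about 275 to 975 mm from the base axis. Payload 8.4 kg.
Tool frame: the origin (TCP) lies at the very end of the fingers, on their centre line; the grasp point (between the pads) lies 19 mm behind it; z points along the fingers, y is the direction in which the jaws open and shut (so a half turn about z gives the same grasp; the last joint's range is limited). The gripper opens to 92 mm and grips with 3 to 60 N. Pads are 20 mm wide; open, the fingers measure 128 mm over their backs; the gripper's body (75 mm by 189 mm) begins 69 mm behind the grasp point.
Start: joints at [-1.262, 0.353, 1.633, -0, 1.155, -0.002], TCP at [191.136, -595.059, 214.583] pointing down, gripper open.
Joint ranges: [-2.63, 2.63], [-0.92, 2.1], [0.06, 2.66], [-1.3, 4.44], [0, 2.69], [-3.02, 3.02]. Speed limits (rad/s): [2.22, 2.22, 2.79, 3.14, 3.14, 3.14].

## Interface

Orientations are given as a unit quaternion [w, x, y, z].
In Python, from workcell import ctrl, eyes gives the robot as it stands.
- The arm moves only by the shell command python3 -m pendant 'ROWS' [OPENING] [FORCE]. ROWS is a JSON object of lists of equal length, an entry for each row: "slide": the shift along the world's x, y, z as a fraction of full scale, a list of three; "twist": the turn about the world's z as a fraction of full scale. In form: {"slide": [[x, y, z], ...], "twist": [twist, ...]}. A call has 1 to 5 rows; each row is the pose to reach, as a shift and turn from the pose measured when the call began, turning the shorter way round; what a row does not reach only later rows make up. Full scale, the value 1, is 150 mm for a shift and 180 degrees for a turn. A row lasts 1/12 s, in which the tool goes at most 41.7 mm and 7.16 degrees, less where a joint would pass 70% of its speed; a pose out of reach is approached as far as the arm can. A call with a number of a shift or a turn outside -1 to 1 is refused whole. A call with a gripper value outside its range is refused whole. OPENING is the closure, from -1 (fully open) to 1 (shut), set as the call begins (- or left out, the last holds). The fingers move at their own pace and stop on an object; FORCE is the grip in N (left out, the last holds). Time passes only in rows, so rows that repeat a pose let the fingers close. It gives the time, the measured TCP pose, the force and the opening at its end, in the units of the state.
- ctrl.get_obs(): the state, without advancing time (a new reading comes with each control period).
- eyes.read_camera(name): name is "side" or "top" or "wrist"; returns (picture, depth): 384x512x3 uint8, red, green, blue; 384x512 float32, mm along the optical axis (not along the pixel's ray), 0 where there is no reading.
- eyes.get_calibration(name): a dict with "mtx" (3x3 intrinsics, pixels), "distortion" ([k1, k2, p1, p2, k3] as OpenCV has them; the pictures are not rectified), "rvec" (rotation vector, rad) and "tvec" (3), from world to camera coordinates, as OpenCV has them; the wrist camera has in their place "T_tool_cam" (4x4, takes a point from camera to tool coordinates, whose origin is the TCP and whose axes are the flange's). Camera axes: x right, y down, z forward; pixel columns grow to the right and rows downward; lengths in mm; the calibration is good to about 2 mm. A picture is of the moment at which its call begins: read the wrist's pose just before it. get_calibration takes no time and is no camera call.
- ctrl.sign_off(): hands the job in, once; it reports no verdict.
Trained networks look in the newest picture that a camera, given by its name, has taken for a name from the list of things; names that differ only in an ending like _2 or _b are one class to them, and where a whole thing is asked for, a point or a joint stands for the part that bears it (a point fixed in the world has none). Each returns a list of dicts, best first, with "p" (0 to 1); they miss things now and then, are a little off and sometimes report something else, mostly with a low value. They report only what shows in the picture. A call takes as long as a camera call. They do not tell look-alikes from the thing itself.
- eyes.regions_of(camera, name): "region" (384x512 bool, what is visible of it) and "extent" ([left, top, width, height] in pixels, round what is visible of it).
The state is a dict: "time_s": time; "joint_positions": joint angles; "dq": joint speeds; "joint_torque": joint torques, N m; "position": TCP position; "ee_rot": TCP orientation; "wrist_force": force on the tool from outside, world axes, zero at the start; "torque": the same for the moment, N m; "opening": opening from 0.0 (shut) to 1.0 (fully open).
Only numpy, scipy, OpenCV 4.12 (cv2) and the standard library are available. Lean on these libraries where they do the work, as an engineer would, in place of code of your own. Each camera call takes 0.05 s, during which the arm holds its last target. There are 200 camera calls.

## Task

Lift the brass flanged nut off its stud at the front of the filter box and set it, flange down and flat, in the round pocket of the black parking block; then swing the blue cover up and back by its yellow tongue until it is past upright and stays open by itself. Draw the filter plate with the red tab straight up out of its slot, leaving the blue-tabbed one in place, and hold it up, upright as it came out, over the middle of the white enamel dish with its lower edge about 10 cm above the bench, so that any dust falls in the dish. Finish while still holding it there, still and touching nothing else; do not move the dish or the tools lying about.

Things in the scene. Friction and masses are not known exactly. Their poses are not given: they have to be found in the camera images.
- filter_box: Fixed grey box 120 (x) x 150 (y) x 45 mm, 92 mm high with its cover. Origin: centre of its underside; x points away from the robot, to the hinge. Two slots along x (79 x 11 mm, floors at z 6, deck at z 45) at y +35 and -35 mm hold one filter plate each, either way about, hidden by the cover. Smooth steel stud, 10 mm thick, at x -85, y -40, up to z 75 mm.
- cover (a joint): Angle of the blue hood cover: 0 shut, 1.57 upright, 1.8 its stop, leaning back. Stiff hinge: it stays where it is left; lifting at the tongue takes about 3 N. The hood (0.22 kg) has 44 mm skirts, closed all round, and a front lip (box frame x -65 to -103, top at z 49 mm) with a hole over the stud.
- cover_hinge (a point): Middle of the cover's hinge axis, at x +60, y 0, z 45 mm in the box frame; the axis is the box's y axis. Does not move.
- cover_tongue (a point): Grip point of the cover's yellow tongue: 20 mm wide (box y), 10 mm thick, sticking out 36 mm level from the lip towards the robot, free above and below. Shut, it is at x -121, y +40, z 44 mm in the box frame, 181 mm from the hinge axis; at 1.57 rad the tongue points up. Pinched across its width it can turn between the fingers, so the hand can keep pointing down. Frame turns with the cover.
- nut_center (a point): Centre of the brass flanged nut (70 g, 32 mm high). Hexagon 26 mm across flats, 27 mm high, over a round flange 34 mm wide, 5 mm thick, at its foot; smooth 13 mm bore right through. z axis points away from the flange; flats face its +y and -y (and every 60 degrees). It starts flange down on the cover's lip over the stud, which reaches 26 mm up into it: lift it over 30 mm to clear.
- pocket_floor (a point): Centre of the floor of the round pocket in the fixed black parking block (75 x 75 x 18 mm). Pocket 39 mm in diameter, 10 mm deep; floor 8 mm above the bench. The parked nut's centre is 16 mm above this point.
- red_tab (a point): Centre of the red tab of the plate to draw (60 g). Tab 30 mm long (x), 8 mm thick (y), 28 mm high, on top of the plate: black frame 76 mm long (x), 8 mm thick, 50 mm high, lower edge 64 mm below this point. In the slot the point is 70 mm above the bench, 25 mm above the deck; it must rise 39 mm to leave the slot. Axes parallel to the filter box's.
- blue_tab (a point): The same point of the other, like plate with a blue tab, in the other slot; it stays in place.
- dish_center (a point): Centre of the underside of the loose round white enamel dish, 75 mm across, 15 mm high, on the bench.
- tin: Bystander: small black tin, 41 mm across, 24 mm high; origin at the centre of its underside.
- screwdriver: Bystander: screwdriver with a red handle, 170 mm long along its y axis, 21 mm high, handle to +y; origin at its middle, on the bench.
- scale: Bystander: flat pocket scale, 64 x 120 x 14 mm; origin at the centre of its underside.
Not all that is in view belongs to the job. What is shaped like the part that bears pocket_floor but brown or orange is not meant.

How it is judged:
By the outcome, as a careful person would: the job done as asked, in the order asked, and still so for the second after the job is handed in, while the arm keeps its last pose, push and grip.
It also fails if it takes over 64 s, if anything falls off the work surface, if the arm or the gripper's body presses on something with over 40 N, if the wrist force passes 120 N, or if a joint passes its speed limit or range.

## Working session

There is one attempt and no reset: what is moved stays moved. The work goes in short steps, Python scripts to look and compute and a shell command to move; the robot and the scene stay as the last step left them, time stands still between calls to the robot, and variables do not carry over. Pictures are saved under pics/ and viewed, about 8 in all and at most 12, crops included, and the job is handed in when it is done.

```bash
mkdir -p pics; ls
cat > h.py <<'E'
import numpy as np, cv2
from scipy.spatial.transform import Rotation as R
from workcell import ctrl, eyes
def cam(name):
    o=ctrl.get_obs(); pic,d=eyes.read_camera(name); c=eyes.get_calibration(name)
    K=np.array(c["mtx"],float); D=np.array(c["distortion"],float)
    if "rvec" in c:
        Rm=cv2.Rodrigues(np.array(c["rvec"],float))[0]; t=np.array(c["tvec"],float).ravel()
        T=np.eye(4); T[:3,:3]=Rm.T; T[:3,3]=-Rm.T@t
    else:
        q=o["ee_rot"]; B=np.eye(4); B[:3,:3]=R.from_quat([q[1],q[2],q[3],q[0]]).as_matrix(); B[:3,3]=o["position"]
        T=B@np.array(c["T_tool_cam"],float)
    return pic,d,K,D,T
def cloud(d,K,D,T):
    h,w=d.shape; u,v=np.meshgrid(np.arange(w),np.arange(h))
    n=cv2.undistortPoints(np.stack([u,v],-1).reshape(-1,1,2).astype(np.float64),K,D).reshape(h,w,2)
    P=np.dstack([n[...,0]*d,n[...,1]*d,d]); W=P@T[:3,:3].T+T[:3,3]; W[d<=0]=np.nan
    return W
def save(pic,fn): cv2.imwrite("pics/"+fn,cv2.cvtColor(pic,cv2.COLOR_RGB2BGR))
E
python3 - <<'E'
from h import *
print(ctrl.get_obs())
L=[]
for n in ["top","side"]:
    pic,d,K,D,T=cam(n); W=cloud(d,K,D,T); np.savez(f"{n}.npz",W=W,pic=pic); save(pic,n+"0.png")
    print(n,T[:3,3].round())
    for t in ["filter_box","cover","cover_tongue","nut_center","pocket_floor","dish_center","tin","screwdriver","scale"]:
        for r in eyes.regions_of(n,t)[:4]:
            m=r["region"]; P=W[m]; P=P[~np.isnan(P[:,0])]
            if r["p"]>.2 and len(P): print(t,round(r["p"],2),r["extent"],"med",np.median(P,0).round(),"lo",np.percentile(P,3,axis=0).round(),"hi",np.percentile(P,97,axis=0).round())
E
```

```text
pics
{'time_s': 0.0, 'joint_positions': array([-1.26243225e+00,  3.53663706e-01,  1.63412619e+00,  2.31323372e-05,
        1.15516180e+00, -2.39951491e-03]), 'dq': array([-0.00166468,  0.00015509, -0.00184453,  0.00049167, -0.00034013,
       -0.00064278]), 'joint_torque': array([ 3.14563702e-03, -5.93834317e+01, -3.34213936e+01,  6.98151765e-02,
        2.33232009e-02, -1.56751998e-04]), 'position': array([ 190.97732698, -594.60101296,  213.85736074]), 'ee_rot': array([-6.73197880e-04,  9.87953013e-01,  1.54752651e-01, -9.30951095e-05]), 'wrist_force': array([-0.57072351,  0.60790472, -0.36138177]), 'torque': array([-0.00421826, -0.04283361,  0.03251845]), 'opening': 0.9980846447593548}
top [ 315. -104. 1092.]
filter_box 0.88 [229.0, 123.7, 57.1, 74.2] med [ 585. -129.   93.] lo [ 502. -208.   48.] hi [668. -59.  97.]
cover 0.83 [228.5, 122.0, 61.5, 71.8] med [ 585. -130.   93.] lo [ 505. -206.   48.] hi [666. -61.  97.]
cover_tongue 0.92 [236.6, 124.4, 51.8, 72.4] med [ 583. -130.   93.] lo [ 503. -206.   48.] hi [663. -63.  97.]
nut_center 0.61 [266.9, 170.6, 13.7, 10.9] med [ 520
[... 1810 characters left out ...]
.] lo [ 390. -257.    4.] hi [ 465. -178.   22.]
pocket_floor 0.6 [206.3, 168.7, 66.8, 44.2] med [ 594. -101.   91.] lo [ 503. -200.   47.] hi [669. -50.  96.]
dish_center 0.72 [202.3, 172.0, 66.2, 50.3] med [596. -88.  90.] lo [ 507. -197.    9.] hi [668. -50.  96.]
dish_center 0.59 [229.4, 158.8, 20.4, 14.9] med [ 612. -362.    5.] lo [ 579. -385.   -1.] hi [ 643. -315.   17.]
tin 0.61 [227.5, 156.5, 20.7, 17.6] med [ 611. -362.    4.] lo [ 579. -385.   -1.] hi [ 643. -315.   17.]
screwdriver 0.59 [231.9, 289.2, 11.2, 63.7] med [511. 337.  18.] lo [501. 218.   2.] hi [520. 376.  23.]
scale 0.52 [273.8, 137.6, 19.8, 19.2] med [ 451. -492.   14.] lo [ 422. -553.    5.] hi [ 479. -440.   18.]
```

Run:
```python
from h import *
z=np.load("top.npz"); pic=z["pic"]; W=z["W"]
save(cv2.resize(pic[100:280,205:405],None,fx=3.9,fy=3.3,interpolation=cv2.INTER_CUBIC),"crop0.png")
# cover top fit: points z 85-100
for n in ["top","side"]:
    z=np.load(n+".npz"); W=z["W"]; pic=z["pic"]
    m=(W[...,2]>87)&(W[...,2]<105)&(W[...,0]>480)&(W[...,0]<720)&(W[...,1]>-260)&(W[...,1]<0)
    r=cv2.minAreaRect(W[m][:,:2].astype(np.float32)); print(n,"hood",r,np.median(W[m][:,2]))
    hsv=cv2.cvtColor(pic,cv2.COLOR_RGB2HSV)
    y=(hsv[...,0]>20)&(hsv[...,0]<35)&(hsv[...,1]>120)&(W[...,0]>400)&(W[...,0]<560)&(W[...,1]>-260)&(W[...,1]<0)
    print("yellow",y.sum(),W[y].mean(0) if y.any() else 0,W[y].min(0),W[y].max(0))
    for cx,cy in [(300,-304),(422,-224),(439,-352)]:
        b=(abs(W[...,0]-cx)<15)&(abs(W[...,1]-cy)<15); print((cx,cy),pic[b].mean(0).round())
```

```text
top hood ((599.7083740234375, -132.986328125), (145.4284210205078, 158.05702209472656), 3.0625650882720947) 93.63177952943755
yellow 581 [ 443.49437983 -196.30444379   24.40275927] [ 400.12922999 -259.84237871   -1.42578284] [532.93928926 -85.378614    87.22215223]
(300, -304) [215. 133.  82.]
(422, -224) [247. 214.  49.]
(439, -352) [108.  90.  90.]
side hood ((610.5540161132812, -129.7953338623047), (130.35693359375, 163.95545959472656), 3.103985548019409) 92.78135258283504
yellow 306 [ 456.48847514 -187.57852478   29.06778737] [ 400.01903556 -259.88724487   -2.32940902] [540.9651048  -83.21913603  84.04295414]
(300, -304) [180. 110.  58.]
(422, -224) [245. 177.  10.]
(439, -352) [86. 70. 65.]
```

View pics/crop0.png

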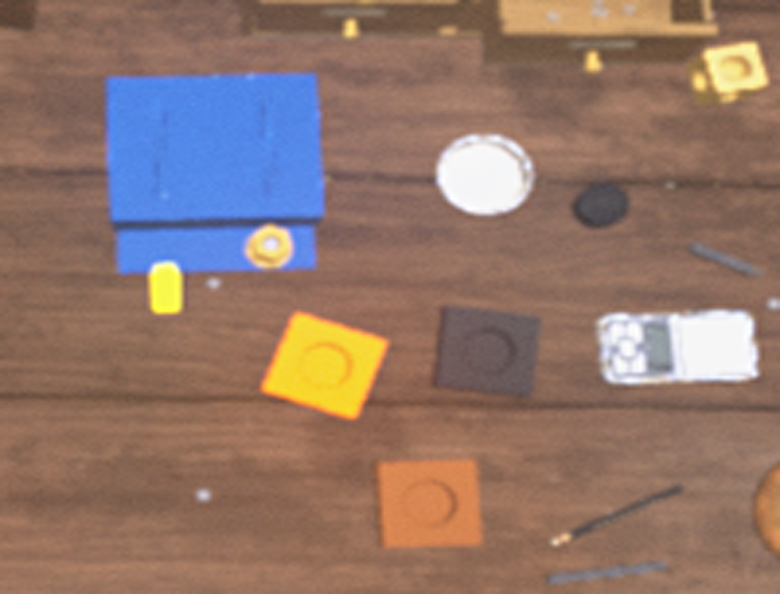

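```bash
python3 -m pendant '{"slide":[[0.6,0.93,0.2],[0.6,0.93,0.2],[0.6,0.93,0.2],[0.6,0.93,0.2],[0.6,0.93,0.2]],"twist":[-0.03,-0.06,-0.083,-0.083,-0.083]}' -1 30
python3 -m pendant '{"slide":[[0.6,0.93,0.1],[0.6,0.93,0.1],[0.6,0.93,0.1],[0.6,0.93,0.1],[0.6,0.93,0.1]],"twist":[0,0,0,0,0]}'
python3 -m pendant '{"slide":[[0.5,0.9,0],[0.5,0.9,0],[0.5,0.9,0],[0.5,0.9,0],[0.5,0.9,0]],"twist":[0,0,0,0,0]}'
python3 - <<'E'
from h import *
o=ctrl.get_obs(); print(o["position"],o["joint_positions"],o["ee_rot"])
pic,d,K,D,T=cam("wrist"); W=cloud(d,K,D,T); np.savez("w1.npz",W=W,pic=pic); save(pic,"w1.png")
print(eyes.get_calibration("wrist")["T_tool_cam"],T)
for t in ["cover","cover_tongue","nut_center"]:
    for r in eyes.regions_of("wrist",t)[:2]:
        m=r["region"]; P=W[m]; P=P[~np.isnan(P[:,0])]
        if len(P): print(t,r["p"],r["extent"],np.median(P,0),np.percentile(P,[3,97],axis=0))
E
```

```text
time_s: 1.42
position: [283.9, -451.2, 245.9]
ee_rot: [-0.0, 1.0, 0.026, 0.001]
wrist_force: [1.6, -0.0, -0.0]
opening: 1.004
time_s: 1.83
position: [376.4, -307.6, 261.7]
ee_rot: [-0.001, 1.0, 0.028, 0.002]
wrist_force: [-0.3, 0.5, 0.0]
opening: 0.997
time_s: 2.25
position: [453.7, -168.7, 261.9]
ee_rot: [-0.002, 1.0, 0.029, 0.003]
wrist_force: [-0.3, -1.4, 0.2]
opening: 1.001
[ 453.73448503 -168.71946684  261.91936344] [-0.36274303  0.08119391  1.87245146  0.00529569  1.18422286  1.14733545] [-0.00155377  0.99956413  0.02936085  0.0026603 ]
[[ 9.37082590e-04 -9.58016796e-01 -2.86710552e-01  8.15017712e+01]
 [ 9.99999411e-01  7.40971509e-04  7.92502704e-04 -1.01907186e+00]
 [-5.46786552e-04 -2.86711125e-01  9.58016927e-01 -1.71208864e+02]
 [ 0.00000000e+00  0.00000000e+00  0.00000000e+00  1.00000000e+00]] [[ 5.96369233e-02 -9.57806655e-01 -2.81158050e-01  5.34139844e+02]
 [-9.98217254e-01 -5.78989844e-02 -1.44921095e-02 -1.63477548e+02]
 [-2.39812669e-03  2.81521082e-01 -9.59552046e-01  4.33568870e+02]
 [ 0.00000000e+00  0.00000000e+00  0.00000000e+00  1.00000000e+00]]
cover 0.74 [150.3, 0.0, 152.6, 151.1] [ 576.77229424 -127.7065267    92.7906023 ] [[ 505.22133613 -205.39707952   49.12663805]
 [ 628.10105202  -59.22005003   95.2082157 ]]
cover_tongue 0.93 [147.4, 0.0, 157.1, 153.1] [ 577.11275857 -127.5044753    92.80301539] [[ 506.00080706 -205.09357845   49.16091322]
 [ 628.08136488  -59.41154362   95.21433968]]
nut_center 0.92 [246.1, 92.9, 33.5, 28.2] [ 528.98853175 -173.85331974   81.36964369] [[ 513.27560025 -189.15897837   49.91345576]
 [ 543.09171772 -159.52670064   83.30951816]]
```

View pics/w1.png

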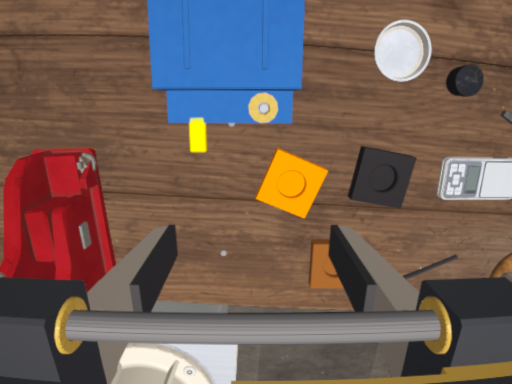

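```bash
python3 -m pendant '{"slide":[[0.3,-0.04,-0.55],[0.3,-0.04,-0.55],[0.3,-0.04,-0.55],[0.3,-0.04,-0.55],[0.3,-0.04,-0.55]],"twist":[0,0,0,0,0]}'
cat >> h.py <<'E'
def hsvm(pic,h0,h1,s=100,v=60):
    q=cv2.cvtColor(pic,cv2.COLOR_RGB2HSV); return (q[...,0]>=h0)&(q[...,0]<=h1)&(q[...,1]>s)&(q[...,2]>v)
def rect(W,m):
    P=W[m]; P=P[np.isfinite(P[:,0])]; return cv2.minAreaRect(P[:,:2].astype(np.float32)),np.median(P,0),len(P)
E
python3 - <<'E'
from h import *
pic,d,K,D,T=cam("wrist"); W=cloud(d,K,D,T); np.savez("w2.npz",W=W,pic=pic); save(pic,"w2.png")
X,Y,Z=W[...,0],W[...,1],W[...,2]
b=hsvm(pic,100,125,120)
print("hood",rect(W,b&(Z>90)&(Z<100)));print("lip",rect(W,b&(Z>44)&(Z<54)&(X<545)))
print("tongue",rect(W,hsvm(pic,20,35,150)&(Z>40)&(Z<56)&(X<520)&(Y>-140)))
print("nut top",rect(W,(Z>78)&(Z<86)&(abs(X-522)<30)&(abs(Y+175)<30)))
z=np.load("w1.npz"); W1=z["W"]; p1=z["pic"]; Z1=W1[...,2]
for nm,c in [("blk",(439,-352)),("dish",(609,-354))]:
    print(nm,rect(W1,(Z1>9)&(Z1<24)&(abs(W1[...,0]-c[0])<60)&(abs(W1[...,1]-c[1])<60)))
m=eyes.regions_of("wrist","nut_center")
print([(r["p"],r["extent"]) for r in m])
x,y,w,h=[int(v) for v in m[0]["extent"]]
save(np.hstack([cv2.resize(pic[max(0,y-12):y+h+12,x-12:x+w+12],(400,400),interpolation=cv2.INTER_CUBIC),cv2.resize(pic,(400,300)).repeat(1,0)[np.r_[0:300,[299]*100]]]),"w2c.png")
E
```

```text
time_s: 2.87
position: [495.2, -180.3, 179.2]
ee_rot: [-0.001, 1.0, 0.027, 0.001]
wrist_force: [-0.4, 0.0, 0.3]
opening: 1.0
hood (((597.36572265625, -130.94500732421875), (105.5107650756836, 157.76930236816406), 2.7855217456817627), array([ 599.80372021, -132.01846431,   93.11702729]), 26838)
lip (((523.9556274414062, -134.90875244140625), (32.94245529174805, 149.9768524169922), 3.1327567100524902), array([ 524.11511492, -122.45525646,   50.05173035]), 3903)
tongue (((487.3512878417969, -96.85034942626953), (35.38249588012695, 19.879148483276367), 2.7753899097442627), array([487.93898973, -98.00590555,  49.86804824]), 679)
nut top (((527.6964111328125, -174.7693328857422), (25.979923248291016, 29.199344635009766), 40.8543815612793), array([ 527.99418841, -174.6930908 ,   82.0060728 ]), 604)
blk (((442.4353332519531, -349.10284423828125), (76.58523559570312, 75.73698425292969), 83.31513214111328), array([ 443.31388773, -348.46854829,   18.9986407 ]), 2690)
dish (((610.4837646484375, -349.7147521972656), (74.98530578613281, 73.74565124511719), 84.52417755126953), array([ 617.39563637, -364.58178449,   15.40387245]), 652)
[(0.86, [231.3, 134.8, 37.9, 40.0])]
```

View pics/w2c.png

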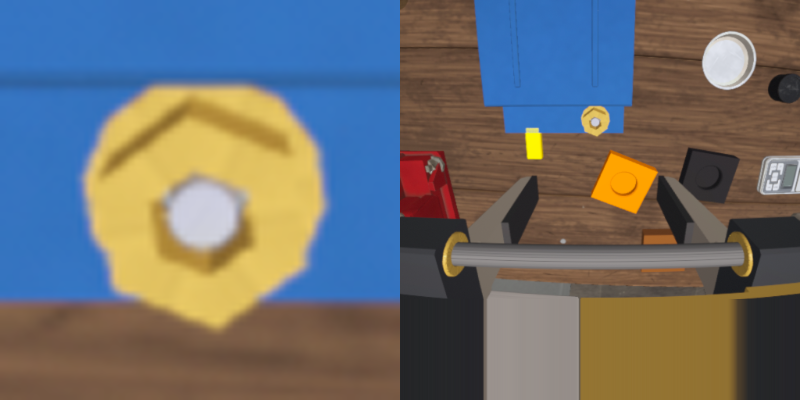

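```bash
python3 -m pendant '{"slide":[[0.217,0.039,-0.2],[0.217,0.039,-0.3],[0.217,0.039,-0.5],[0.217,0.039,-0.6],[0.217,0.039,-0.6]],"twist":[0.039,0.039,0.039,0.039,0.039]}' -0.1 30
python3 - <<'E'
from h import *
o=ctrl.get_obs(); print(o["position"],o["ee_rot"],R.from_quat(np.roll(o["ee_rot"],-1)).as_matrix()[:,2],o["opening"],o["wrist_force"])
pic,d,K,D,T=cam("wrist"); W=cloud(d,K,D,T); Z=W[...,2]
print("nut top",rect(W,(Z>78)&(Z<86)&(abs(W[...,0]-527)<30)&(abs(W[...,1]+175)<30)))
save(pic,"w3.png")
E
```

```text
time_s: 3.38
position: [526.9, -174.1, 89.5]
ee_rot: [-0.001, 0.996, 0.088, 0.001]
wrist_force: [-1.2, -0.0, 0.0]
opening: 0.665
[ 526.87664218 -174.05096167   89.5268526 ] [-0.00103044  0.99609754  0.08824724  0.00103103] [ 0.00187215  0.00223481 -0.99999575] 0.6645359249163568 [-1.21963978 -0.01818941  0.03584646]
nut top (((527.6673583984375, -174.40589904785156), (29.839765548706055, 25.741943359375), 10.683981895446777), array([ 528.47668053, -174.32690637,   81.99256034]), 1180)
```

View pics/w3.png

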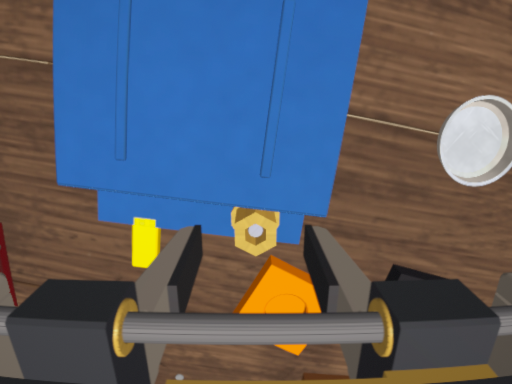

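```bash
python3 -m pendant '{"slide":[[0.005,0,-0.1],[0.005,0,-0.17],[0.005,0,-0.17],[0.005,0,-0.17],[0.005,0,-0.17]],"twist":[0,0,0,0,0]}' -0.1 30
python3 -m pendant '{"slide":[[0,0,0],[0,0,0],[0,0,0],[0,0,0],[0,0,0]],"twist":[0,0,0,0,0]}' 1 30
python3 -m pendant '{"slide":[[0,0,0],[0,0,0],[0,0,0],[0,0,0.04],[0,0,0.08]],"twist":[0,0,0,0,0]}'
```

```text
time_s: 3.85
position: [529.2, -174.7, 66.8]
ee_rot: [-0.0, 0.996, 0.088, 0.003]
wrist_force: [-0.3, -0.1, 0.9]
opening: 0.55
time_s: 4.27
position: [529.3, -174.7, 67.1]
ee_rot: [-0.0, 0.996, 0.088, 0.003]
wrist_force: [-0.4, -0.0, 2.9]
opening: 0.279
time_s: 4.68
position: [528.9, -174.6, 79.1]
ee_rot: [-0.001, 0.996, 0.088, 0.002]
wrist_force: [0.6, -0.6, -0.6]
opening: 0.276
```

```bash
python3 -m pendant '{"slide":[[0,0,0.2],[0,0,0.35],[0,0,0.4],[0,0,0.4],[0,0,0.4]],"twist":[0,0,0,0,0]}'
python3 -m pendant '{"slide":[[-0.15,-0.25,0],[-0.3,-0.5,0],[-0.5,-0.7,0],[-0.8,-0.9,0],[-0.8,-0.9,0]],"twist":[0,0,0,0,0]}'
python3 -m pendant '{"slide":[[0,-0.22,0],[0,-0.22,0],[0,-0.22,0],[0,-0.22,0],[0,-0.22,0]],"twist":[0,0,0,0,0]}'
python3 - <<'E'
from h import *
print(ctrl.get_obs()["position"])
pic,d,K,D,T=cam("wrist"); W=cloud(d,K,D,T); np.savez("w4.npz",W=W,pic=pic); save(pic,"w4.png"); Z=W[...,2]
for r in eyes.regions_of("wrist","pocket_floor")[:3]: print(r["p"],r["extent"],rect(W,r["region"]&(Z>14)&(Z<24)))
near=(abs(W[...,0]-441)<30)&(abs(W[...,1]+350)<30)
f=near&(Z<13)&(Z>3); print("pocket floor pts",rect(W,f),np.median(Z[f]))
c,r=cv2.minEnclosingCircle(W[f][:,:2].astype(np.float32)); print(c,r)
print("block",rect(W,(Z>15)&(Z<23)&(abs(W[...,0]-441)<60)&(abs(W[...,1]+350)<60)))
E
```

```text
time_s: 5.1
position: [528.8, -174.5, 139.0]
ee_rot: [-0.0, 0.996, 0.088, 0.002]
wrist_force: [-0.4, -0.4, -1.6]
opening: 0.282
time_s: 5.52
position: [404.4, -310.7, 137.0]
ee_rot: [-0.001, 0.996, 0.088, 0.001]
wrist_force: [0.3, 0.3, -1.0]
opening: 0.278
time_s: 5.93
position: [404.2, -342.4, 136.1]
ee_rot: [-0.002, 0.996, 0.088, -0.0]
wrist_force: [-0.8, 0.1, -0.5]
opening: 0.28
[ 404.2025681  -342.40451114  136.11702834]
0.93 [215.0, 97.8, 102.7, 95.6] (((442.2901611328125, -349.4154968261719), (75.62052917480469, 74.99077606201172), 83.37469482421875), array([ 445.01530162, -348.85379398,   19.06643214]), 5054)
0.93 [162.4, 229.0, 73.5, 71.8] (((303.66253662109375, -301.7603454589844), (75.02708435058594, 75.08486938476562), 2.5915579795837402), array([ 317.13830147, -279.23559649,   19.09852859]), 1401)
0.58 [82.4, 86.0, 107.7, 110.1] (((425.90655517578125, -221.84034729003906), (76.01175689697266, 76.4874267578125), 70.3789291381836), array([ 428.90055518, -222.17924059,   19.00968024]), 5133)
pocket floor pts (((442.1078796386719, -349.3714599609375), (38.09800720214844, 38.47962188720703), 9.358010292053223), array([ 442.35858405, -349.53360589,    9.09637439]), 1293) 9.096374389752896
(442.5377197265625, -349.2297058105469) 19.53925895690918
block (((442.2859191894531, -349.4102783203125), (75.6524658203125, 74.97834014892578), 83.39543151855469), array([ 445.00778947, -348.6327417 ,   19.06782859]), 5113)
```

View pics/w4.png

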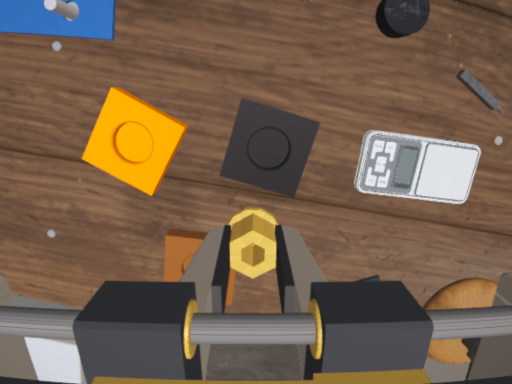

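Run:
```python
from h import *
z=np.load("w4.npz"); W=z["W"]; pic=z["pic"]; Z=W[...,2]
n=hsvm(pic,18,32,120)&(abs(W[...,0]-404)<40)&(abs(W[...,1]+342)<40)
print(np.histogram(Z[n],bins=np.arange(100,170,4)))
m=n&(Z>148)&(Z<155); print(rect(W,m),np.median(Z[m]))
print(ctrl.get_obs()["ee_rot"],R.from_quat(np.roll(ctrl.get_obs()["ee_rot"],-1)).as_matrix()[:,2])
```

```text
(array([   0,    0,    0,    0,   11,  242,  269,  136,  156,  195,  189,
        216, 1336,  136,    3,    0,    0]), array([100, 104, 108, 112, 116, 120, 124, 128, 132, 136, 140, 144, 148,
       152, 156, 160, 164, 168]))
(((402.39202880859375, -341.9241027832031), (30.37303352355957, 25.807912826538086), 9.998627662658691), array([ 403.38613362, -341.9965678 ,  151.15412527]), 1458) 151.15412527159097
[-1.80613538e-03  9.96100707e-01  8.82046112e-02  2.58466065e-04] [ 1.96297522e-04  3.64378125e-03 -9.99993342e-01]
```

```bash
python3 -m pendant '{"slide":[[0.265,-0.049,0],[0.265,-0.049,-0.2],[0.265,-0.049,-0.4],[0.265,-0.049,-0.57],[0.265,-0.049,-0.57]],"twist":[0,0,0,0,0]}'
python3 -m pendant '{"slide":[[0,0,0],[0,0,0],[0,0,0]],"twist":[0,0,0]}'
python3 - <<'E'
from h import *
o=ctrl.get_obs(); print(o["position"],o["wrist_force"])
pic,d,K,D,T=cam("wrist"); W=cloud(d,K,D,T); save(pic,"w5.png"); Z=W[...,2]
p=o["position"]
n=hsvm(pic,18,32,120)&(abs(W[...,0]-p[0])<30)&(abs(W[...,1]-p[1])<30)
m=n&(Z>p[2]+11)&(Z<p[2]+19); print("nut",rect(W,m))
print("block",rect(W,(Z>15)&(Z<23)&(abs(W[...,0]-441)<60)&(abs(W[...,1]+350)<60)))
E
```

```text
time_s: 6.45
position: [442.1, -346.9, 46.7]
ee_rot: [-0.004, 0.996, 0.089, -0.002]
wrist_force: [-1.5, 1.4, -0.2]
opening: 0.28
time_s: 6.7
position: [442.8, -347.1, 48.1]
ee_rot: [-0.004, 0.996, 0.089, -0.002]
wrist_force: [0.4, -0.1, 0.6]
opening: 0.282
[ 442.84618457 -347.13660743   48.07878765] [ 0.40026295 -0.13052094  0.56964044]
nut (((441.1961975097656, -346.7062683105469), (30.151987075805664, 25.872032165527344), 10.465530395507812), array([ 442.00751605, -346.53849732,   63.02077915]), 1516)
block (((442.4705810546875, -349.3849182128906), (75.69153594970703, 75.83303833007812), 83.26829528808594), array([ 464.06568141, -344.51123936,   19.06711952]), 5468)
```

```bash
python3 -m pendant '{"slide":[[0.01,-0.02,0],[0.01,-0.02,-0.06],[0.01,-0.02,-0.06],[0.01,-0.02,-0.06]],"twist":[0,0,0,0]}'
```

```text
time_s: 7.08
position: [444.2, -350.3, 39.0]
ee_rot: [-0.004, 0.996, 0.089, -0.002]
wrist_force: [0.5, -0.4, 0.2]
opening: 0.276
```

```bash
python3 -m pendant '{"slide":[[0,0,-0.03],[0,0,-0.06],[0,0,-0.08],[0,0,-0.08],[0,0,-0.08]],"twist":[0,0,0,0,0]}'; python3 -m pendant '{"slide":[[0,0,0],[0,0,0]],"twist":[0,0]}'
```

```text
time_s: 7.5
position: [444.1, -350.2, 26.6]
ee_rot: [-0.004, 0.996, 0.089, -0.002]
wrist_force: [0.1, -0.5, -1.5]
opening: 0.281
time_s: 7.67
position: [444.0, -350.1, 26.4]
ee_rot: [-0.004, 0.996, 0.089, -0.002]
wrist_force: [-0.2, -0.6, -0.9]
opening: 0.281
```

```bash
python3 -m pendant '{"slide":[[0,0,-0.007],[0,0,-0.007]],"twist":[0,0]}' ; python3 -m pendant '{"slide":[[0,0,0],[0,0,0],[0,0,0],[0,0,0],[0,0,0]],"twist":[0,0,0,0,0]}' -0.2 30
python3 -m pendant '{"slide":[[0,0,0.1],[0,0,0.3],[-0.1,0.1,0.6],[-0.2,0.2,0.8],[-0.2,0.2,0.8]],"twist":[0,0,0,0,0]}'
python3 - <<'E'
from h import *
o=ctrl.get_obs(); print(o["position"],o["wrist_force"])
pic,d,K,D,T=cam("wrist"); W=cloud(d,K,D,T); save(pic,"w6.png"); Z=W[...,2]
n=hsvm(pic,18,32,120)&(abs(W[...,0]-442)<22)&(abs(W[...,1]+349)<22)
m=n&(Z>36); print("nut",rect(W,m))
P=W[m]; P=P[abs(P[:,2]-41)<3]; A=np.c_[P[:,:2]-P[:,:2].mean(0),np.ones(len(P))]; print("tilt",np.linalg.lstsq(A,P[:,2],rcond=None)[0])
E
```

```text
time_s: 7.83
position: [444.0, -350.2, 26.1]
ee_rot: [-0.004, 0.996, 0.089, -0.002]
wrist_force: [-2.4, 2.1, 8.8]
opening: 0.283
time_s: 8.25
position: [444.0, -350.1, 26.0]
ee_rot: [-0.004, 0.996, 0.089, -0.002]
wrist_force: [0.0, 0.3, -0.3]
opening: 0.594
time_s: 8.67
position: [414.1, -319.8, 151.1]
ee_rot: [-0.002, 0.996, 0.089, -0.0]
wrist_force: [1.0, -1.8, -0.1]
opening: 0.601
[ 414.0562879  -319.82249016  151.08573186] [ 0.96409221 -1.82500171 -0.10402987]
nut (((439.0806579589844, -347.7452697753906), (28.342676162719727, 38.93068313598633), 40.906898498535156), array([ 439.62338152, -348.93109606,  264.89441939]), 3039)
tilt [ 3.70672205e-04 -7.27711224e-03  4.10838465e+01]
```

View pics/w6.png

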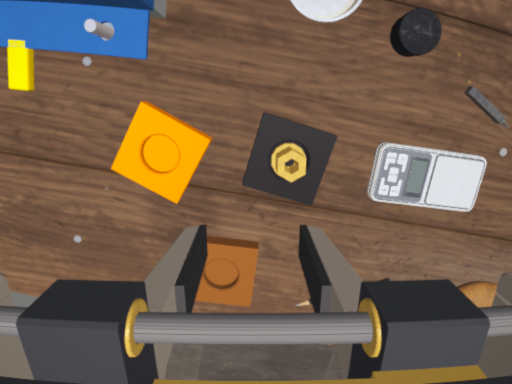

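```bash
python3 -m pendant '{"slide":[[0.1,0.25,0],[0.2,0.5,0],[0.3,0.8,0],[0.25,0.9,0],[0.25,0.9,0]],"twist":[-0.04,-0.04,-0.04,-0.04,-0.04]}'
python3 -m pendant '{"slide":[[0.1,0.2,-0.1],[0.15,0.4,-0.2],[0.2,0.58,-0.3],[0.2,0.58,-0.33],[0.2,0.58,-0.33]],"twist":[0,0,0,0,0]}' -0.1
python3 - <<'E'
from h import *
o=ctrl.get_obs(); print(o["position"],o["wrist_force"])
pic,d,K,D,T=cam("wrist"); W=cloud(d,K,D,T); save(pic,"w7.png"); np.savez("w7.npz",W=W,pic=pic); Z=W[...,2]
b=hsvm(pic,100,125,120)
print("lip",rect(W,b&(Z>44)&(Z<54)&(W[...,0]<545)))
print("tongue",rect(W,hsvm(pic,20,35,150)&(Z>44)&(Z<56)&(abs(W[...,0]-487)<40)&(abs(W[...,1]+97)<40)))
W1=np.load("w1.npz"); p=W1["pic"];w=W1["W"]; m=(hsvm(p,170,180,150)|hsvm(p,0,5,150))&(w[...,1]>-60)
print("red thing",np.nanpercentile(w[m],[1,50,99],axis=0))
t=np.load("top.npz")["W"]
for x0 in range(660,1000,30):
    m=(t[...,0]>=x0)&(t[...,0]<x0+30)&(t[...,1]>-230)&(t[...,1]<30); 
    print(x0,np.percentile(t[m][:,2],[5,50,99]).round() if m.sum() else None,end=' ')
E
```

```text
time_s: 9.13
position: [451.1, -181.5, 147.8]
ee_rot: [-0.003, 1.0, 0.028, -0.001]
wrist_force: [-0.2, 0.7, 0.4]
opening: 0.602
time_s: 9.55
position: [480.3, -93.7, 96.1]
ee_rot: [-0.004, 1.0, 0.029, -0.003]
wrist_force: [-0.5, -0.4, -0.7]
opening: 0.547
[480.32078866 -93.69558065  96.11698196] [-0.50218657 -0.36913116 -0.73200208]
lip (((524.015380859375, -134.97415161132812), (33.772117614746094, 150.23646545410156), 2.99489688873291), array([ 524.65433116, -130.45010722,   50.10805707]), 8878)
tongue (((490.3781433105469, -96.76423645019531), (41.100669860839844, 19.38711166381836), 3.012782573699951), array([489.34182772, -96.06371113,  50.01664737]), 1276)
red thing [[280.99687073  43.43847556   6.24237047]
 [379.93966607  84.61214048  78.59193631]
 [455.69277477 129.61558525 132.17241823]]
660 [-1.  4. 97.] 690 [-2.  1.  6.] 720 [ -1.  67. 262.] 750 [ -2.  49. 264.] 780 [ -2.  34. 264.] 810 [ -1.  65. 264.] 840 [ -1.  67. 264.] 870 [ -1.  80. 264.] 900 [ -2.   5. 264.] 930 [ -2.   3. 264.] 960 [132. 173. 213.] 990 [-68.  56. 171.]
```

Run:
```python
from h import *
for n in ["top","side"]:
    t=np.load(n+".npz")["W"]
    m=(t[...,2]>120)&(t[...,0]>640)&(t[...,0]<960)&(abs(t[...,1])<600)
    for y0 in range(-500,150,50):
        k=m&(t[...,1]>=y0)&(t[...,1]<y0+50)
        if k.sum()>3: print(n,y0,k.sum(),np.percentile(t[k],[2,98],axis=0)[:,[0,2]].round().tolist())
print([ (th,round(610.3+60-60-(0)+0,0)) for th in []])
c,s=np.cos(.053),np.sin(.053)
o=np.array([610.3,-129.3])
for th in np.arange(0,1.81,.1):
    x=60-181*np.cos(th); print(round(th,2),(o+[c*x-s*40,s*x+c*40]).round(1),round(45+181*np.sin(th)-1-11,1))
```

```text
top -500 1620 [[689.0, 127.0], [944.0, 264.0]]
top -450 1879 [[687.0, 129.0], [944.0, 264.0]]
top -400 1857 [[686.0, 137.0], [943.0, 264.0]]
top -350 1960 [[687.0, 129.0], [943.0, 264.0]]
top -300 1866 [[746.0, 135.0], [942.0, 264.0]]
top -250 1862 [[739.0, 128.0], [941.0, 264.0]]
top -200 1988 [[744.0, 129.0], [939.0, 264.0]]
top -150 28 [[917.0, 136.0], [944.0, 236.0]]
side -500 510 [[693.0, 122.0], [944.0, 264.0]]
side -450 505 [[690.0, 126.0], [947.0, 264.0]]
side -400 545 [[690.0, 134.0], [943.0, 264.0]]
side -350 744 [[691.0, 122.0], [943.0, 263.0]]
side -300 591 [[750.0, 130.0], [943.0, 262.0]]
side -250 713 [[738.0, 124.0], [941.0, 262.0]]
side -200 2112 [[748.0, 125.0], [938.0, 262.0]]
side -150 886 [[763.0, 123.0], [943.0, 638.0]]
side -100 208 [[810.0, 624.0], [837.0, 657.0]]
side -50 874 [[817.0, 626.0], [904.0, 674.0]]
side 0 415 [[817.0, 624.0], [890.0, 646.0]]
side 50 896 [[817.0, 625.0], [875.0, 698.0]]
side 100 592 [[817.0, 624.0], [880.0, 696.0]]
[]
0.0 [487.4 -95.8] 33.0
0.1 [488.3 -95.7] 51.1
0.2 [491.  -95.6] 69.0
0.3 [495.4 -95.3] 86.5
0.4 [501.6 -95. ] 103.5
0.5 [509.5 -94.6] 119.8
0.6 [518.9 -94.1] 135.2
0.7 [529.9 -93.5] 149.6
0.8 [542.2 -92.9] 162.8
0.9 [555.7 -92.1] 174.8
1.0 [570.4 -91.4] 185.3
1.1 [586.1 -90.5] 194.3
1.2 [602.6 -89.7] 201.7
1.3 [619.7 -88.7] 207.4
1.4 [637.4 -87.8] 211.4
1.5 [655.3 -86.9] 213.5
1.6 [673.4 -85.9] 213.9
1.7 [691.4 -84.9] 212.5
1.8 [709.2 -84. ] 209.3
```

```bash
python3 -m pendant '{"slide":[[0.04,-0.02,-0.1],[0.04,-0.02,-0.25],[0.04,-0.02,-0.42],[0.04,-0.02,-0.42],[0.04,-0.02,-0.42]],"twist":[0,0,0,0,0]}' -0.1
python3 -m pendant '{"slide":[[0,0,0],[0,0,0],[0,0,0],[0,0,0],[0,0,0]],"twist":[0,0,0,0,0]}' 1 30
python3 -m pendant '{"slide":[[0,0,0],[0,0,0]],"twist":[0,0]}'
```

```text
time_s: 10.02
position: [485.8, -98.6, 33.7]
ee_rot: [-0.004, 1.0, 0.028, -0.004]
wrist_force: [-0.1, 0.0, 1.5]
opening: 0.552
time_s: 10.43
position: [486.2, -97.9, 34.4]
ee_rot: [-0.004, 1.0, 0.027, -0.003]
wrist_force: [2.9, 20.5, 7.5]
opening: 0.216
time_s: 10.6
position: [486.3, -97.6, 34.8]
ee_rot: [-0.004, 1.0, 0.027, -0.003]
wrist_force: [-0.1, 2.4, 0.8]
opening: 0.212
```

```bash
python3 -m pendant '{"slide":[[0.001,0,0.06],[0.01,0,0.15],[0.024,0,0.24],[0.05,0.002,0.345],[0.078,0.003,0.43]],"twist":[0,0,0,0,0]}'
```

```text
time_s: 11.02
position: [497.9, -97.0, 100.5]
ee_rot: [-0.005, 1.0, 0.027, -0.003]
wrist_force: [3.2, 2.4, -5.9]
opening: 0.219
```

```bash
python3 -m pendant '{"slide":[[0.05,0.003,0.109],[0.11,0.006,0.213],[0.18,0.01,0.311],[0.26,0.014,0.402],[0.35,0.018,0.485]],"twist":[0,0,0,0,0]}'
```

```text
time_s: 11.43
position: [549.2, -94.3, 174.2]
ee_rot: [-0.004, 1.0, 0.027, -0.005]
wrist_force: [0.1, -0.0, -5.9]
opening: 0.216
```

```bash
python3 -m pendant '{"slide":[[0.1,0.005,0.069],[0.204,0.011,0.132],[0.313,0.017,0.185],[0.426,0.023,0.226],[0.543,0.029,0.257]],"twist":[0,0,0,0,0]}'
```

```text
time_s: 11.85
position: [629.9, -90.1, 214.2]
ee_rot: [-0.004, 1.0, 0.027, -0.006]
wrist_force: [-2.5, -0.3, 0.9]
opening: 0.216
```

```bash
python3 -m pendant '{"slide":[[0.116,0.006,0.019],[0.236,0.012,0.027],[0.357,0.019,0.022],[0.44,0.024,0.011],[0.44,0.024,0.011]],"twist":[0,0,0,0,0]}'
python3 - <<'E'
from h import *
pic,d,K,D,T=cam("side"); W=cloud(d,K,D,T); save(cv2.resize(pic[100:260,150:370],(770,560),interpolation=cv2.INTER_CUBIC),"s8.png")
E
```

```text
time_s: 12.27
position: [698.2, -86.5, 217.6]
ee_rot: [-0.004, 1.0, 0.028, -0.004]
wrist_force: [1.1, 0.2, 6.9]
opening: 0.208
```

View pics/s8.png

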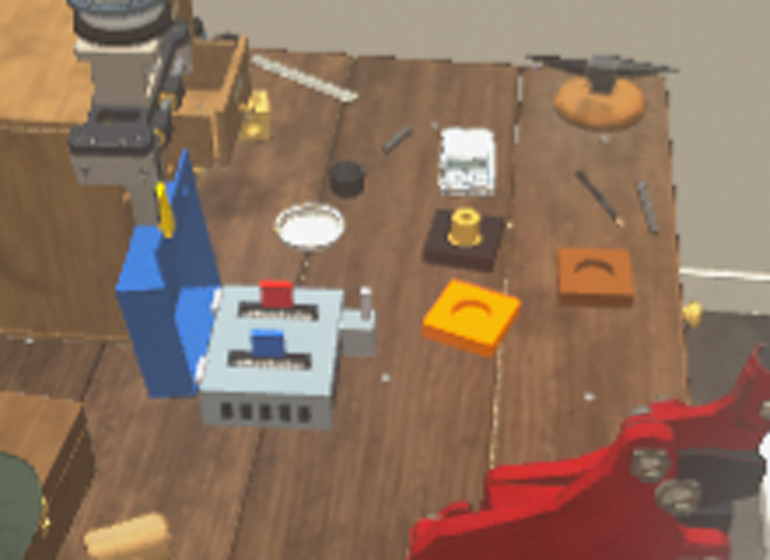

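```bash
python3 -m pendant '{"slide":[[0,0,0],[0,0,0],[0,0,0],[0,0,0],[0,0,0]],"twist":[0,0,0,0,0]}' -0.1
python3 -m pendant '{"slide":[[0,0,0.1],[0,0,0.2],[0,0,0.35],[0,0,0.5],[0,0,0.5]],"twist":[0,0,0,0,0]}'
python3 -m pendant '{"slide":[[-0.1,-0.1,0],[-0.2,-0.15,0],[-0.4,-0.2,0],[-0.6,-0.3,0],[-0.6,-0.3,0]],"twist":[0.04,0.08,0.12,0.16,0.19]}'
python3 -m pendant '{"slide":[[0,-0.2,0],[0,-0.2,0],[0,-0.2,0],[0,-0.2,0],[0,-0.2,0]],"twist":[0.04,0.08,0.12,0.16,0.19]}'
python3 - <<'E'
from h import *
o=ctrl.get_obs(); print(o["position"],o["joint_positions"])
pic,d,K,D,T=cam("side"); W=cloud(d,K,D,T)
b=hsvm(pic,100,125,120)&(W[...,2]>60)
print(np.nanpercentile(W[b],[2,50,98],axis=0))
y=hsvm(pic,20,35,150)&(W[...,2]>150)&(W[...,1]>-140)&(W[...,0]>640); print("tongue",y.sum(),np.median(W[y],0),np.nanpercentile(W[y],[2,98],axis=0))
E
```

```text
time_s: 12.73
position: [697.2, -86.6, 217.6]
ee_rot: [-0.004, 1.0, 0.028, -0.005]
wrist_force: [0.4, -0.3, -0.0]
opening: 0.546
time_s: 13.15
position: [699.0, -86.9, 297.6]
ee_rot: [-0.003, 1.0, 0.028, -0.001]
wrist_force: [-0.5, 0.0, 1.3]
opening: 0.554
time_s: 13.57
position: [604.2, -133.6, 296.9]
ee_rot: [-0.003, 0.946, 0.323, -0.004]
wrist_force: [1.0, -0.4, 0.4]
opening: 0.551
time_s: 13.98
position: [603.7, -163.8, 296.2]
ee_rot: [-0.002, 0.808, 0.589, -0.005]
wrist_force: [0.1, 0.5, -0.4]
opening: 0.55
[ 603.69155187 -163.78585228  296.20155004] [-0.26414413  0.29579669  1.53120074 -0.00571403  1.32413977  0.04783614]
[[ 598.31347662 -191.22439963   65.5287766 ]
 [ 707.47929825  -88.0754683   165.21208857]
 [ 730.95372369  -46.14417898  207.43869522]]
tongue 53 [685.79643513 -79.37106835 228.47522066] [[682.05995112 -93.20650673 202.9788159 ]
 [693.8439889  -75.60453571 243.86947704]]
```

```bash
python3 -m pendant '{"slide":[[0.05,0,0],[0.05,0,0],[0.05,0,0],[0.05,0,0],[0.05,0,0]],"twist":[0.04,0.08,0.12,0.16,0.195]}'
python3 -m pendant '{"slide":[[0,0,0],[0,0,0],[0,0,0],[0,0,0],[0,0,0]],"twist":[0.04,0.08,0.12,0.16,0.195]}'
python3 -m pendant '{"slide":[[0,0,-0.1],[0,0,-0.3],[0,0,-0.5],[0,0,-0.7],[0,0,-0.8]],"twist":[0.04,0.08,0.12,0.16,0.195]}'
python3 -m pendant '{"slide":[[0,0,-0.1],[0,0,-0.1],[0,0,-0.1],[0,0,-0.1]],"twist":[0.032,0.032,0.032,0.032]}'
python3 - <<'E'
from h import *
o=ctrl.get_obs(); print(o["position"],R.from_quat(np.roll(o["ee_rot"],-1)).as_matrix().round(3))
pic,d,K,D,T=cam("wrist"); W=cloud(d,K,D,T); save(pic,"w9.png"); np.savez("w9.npz",W=W,pic=pic); Z=W[...,2]
near=(abs(W[...,0]-612)<70)&(abs(W[...,1]+140)<90)
m=(hsvm(pic,170,180,130)|hsvm(pic,0,8,130))&near
print("red all",rect(W,m)); print("red top",rect(W,m&(Z>82)&(Z<90)))
print("blue",rect(W,hsvm(pic,100,125,120)&near&(Z>80)&(Z<90)&(W[...,0]<655)))
E
```

```text
time_s: 14.45
position: [610.9, -163.6, 295.5]
ee_rot: [-0.001, 0.589, 0.808, -0.006]
wrist_force: [-0.7, 0.1, -0.4]
opening: 0.551
time_s: 14.87
position: [610.6, -163.5, 294.8]
ee_rot: [0.001, 0.316, 0.949, -0.006]
wrist_force: [0.1, -0.3, 0.8]
opening: 0.549
time_s: 15.28
position: [608.3, -162.9, 170.7]
ee_rot: [0.0, 0.013, 1.0, -0.005]
wrist_force: [-0.3, 0.3, -1.1]
opening: 0.552
time_s: 15.62
position: [608.8, -163.0, 156.6]
ee_rot: [0.001, -0.035, 0.999, -0.005]
wrist_force: [0.0, 1.5, -0.2]
opening: 0.552
[ 608.8286183  -163.03223687  156.56341882] [[-0.998 -0.069  0.002]
 [-0.069  0.998 -0.01 ]
 [-0.001 -0.01  -1.   ]]
red all (((617.8170776367188, -165.2427978515625), (42.70063781738281, 7.535175800323486), 2.2083356380462646), array([ 608.21052824, -165.57989848,   83.72774335]), 376)
red top (((611.4629516601562, -165.19813537597656), (29.831092834472656, 7.41744327545166), 3.676457405090332), array([ 610.7195341 , -165.47091312,   83.86639717]), 316)
blue (((607.47607421875, -95.75153350830078), (29.400001525878906, 7.701916694641113), 1.9580438137054443), array([607.11440352, -96.20094297,  83.80757834]), 328)
```

View pics/w9.png

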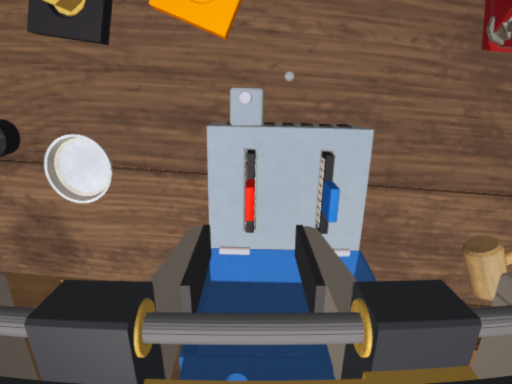

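```bash
python3 -m pendant '{"slide":[[0.018,-0.015,-0.1],[0.018,-0.015,-0.3],[0.018,-0.015,-0.5],[0.018,-0.015,-0.6],[0.018,-0.015,-0.6]],"twist":[-0.005,-0.005,-0.005,-0.005,-0.005]}' -0.1
python3 - <<'E'
from h import *
o=ctrl.get_obs(); print(o["position"],R.from_quat(np.roll(o["ee_rot"],-1)).as_matrix().round(3))
pic,d,K,D,T=cam("wrist"); W=cloud(d,K,D,T); save(pic,"w10.png"); Z=W[...,2]
near=(abs(W[...,0]-612)<40)&(abs(W[...,1]+160)<30)
m=(hsvm(pic,170,180,130)|hsvm(pic,0,8,130))&near
print("red top",rect(W,m&(Z>80)&(Z<90)))
E
```

```text
time_s: 16.08
position: [609.8, -164.9, 63.4]
ee_rot: [-0.001, -0.026, 1.0, -0.004]
wrist_force: [-0.7, 0.4, 0.1]
opening: 0.551
[ 609.75117066 -164.88133419   63.36722957] [[-0.999 -0.052 -0.002]
 [-0.052  0.999 -0.009]
 [ 0.002 -0.008 -1.   ]]
red top (((611.333740234375, -165.05657958984375), (30.312633514404297, 7.625683307647705), 2.6171202659606934), array([ 610.11674655, -165.32937384,   83.96224448]), 711)
```

```bash
python3 -m pendant '{"slide":[[0.01,-0.001,-0.02],[0.01,-0.001,-0.02],[0.01,-0.001,-0.02]],"twist":[0,0,0]}' -0.1
python3 -m pendant '{"slide":[[0,0,0],[0,0,0],[0,0,0],[0,0,0],[0,0,0]],"twist":[0,0,0,0,0]}' 1 25
python3 -m pendant '{"slide":[[0,0,0],[0,0,0],[0,0,0],[0,0,0]],"twist":[0,0,0,0]}'
```

```text
time_s: 16.38
position: [613.5, -165.6, 63.6]
ee_rot: [0.001, -0.026, 1.0, -0.005]
wrist_force: [0.5, 0.7, 0.2]
opening: 0.551
time_s: 16.8
position: [613.5, -165.6, 63.8]
ee_rot: [0.001, -0.026, 1.0, -0.005]
wrist_force: [-0.0, -0.1, -0.6]
opening: 0.21
time_s: 17.13
position: [613.5, -165.6, 63.9]
ee_rot: [0.001, -0.026, 1.0, -0.005]
wrist_force: [-0.2, 0.4, 1.0]
opening: 0.08
```

```bash
python3 -m pendant '{"slide":[[0,0,0.04],[0,0,0.08],[0,0,0.12],[0,0,0.16],[0,0,0.2]],"twist":[0,0,0,0,0]}'
python3 -m pendant '{"slide":[[0,0,0.06],[0,0,0.12],[0,0,0.2],[0,0,0.3],[0,0,0.45]],"twist":[0,0,0,0,0]}'
python3 -m pendant '{"slide":[[0,0,0.02],[0,0,0.02],[0,0,0.02]],"twist":[0,0,0]}'
```

```text
time_s: 17.55
position: [613.7, -165.7, 94.8]
ee_rot: [0.001, -0.026, 1.0, -0.005]
wrist_force: [0.3, -0.5, -0.8]
opening: 0.084
time_s: 17.97
position: [612.8, -165.4, 162.5]
ee_rot: [0.0, -0.026, 1.0, -0.005]
wrist_force: [0.3, 0.0, -1.5]
opening: 0.086
time_s: 18.22
position: [612.6, -165.4, 165.4]
ee_rot: [0.0, -0.026, 1.0, -0.005]
wrist_force: [0.1, 0.8, -0.5]
opening: 0.084
```

```bash
python3 -m pendant '{"slide":[[0,-0.1,0],[0,-0.25,0],[0,-0.45,0],[0,-0.65,0],[0,-0.8,0]],"twist":[0,0,0,0,0]}'
python3 - <<'E'
from h import *
o=ctrl.get_obs(); print(o["position"])
def dish(W,tag):
    Z=W[...,2]; m=(Z>11)&(Z<20)&(abs(W[...,0]-610)<50)&(abs(W[...,1]+350)<50)
    P=W[m][:,:2]; 
    if len(P)>20: print(tag,len(P),cv2.minEnclosingCircle(P.astype(np.float32)),cv2.fitEllipse(P.astype(np.float32)))
for f in ["top","side","w1","w9"]: dish(np.load(f+".npz")["W"],f)
pic,d,K,D,T=cam("wrist"); W=cloud(d,K,D,T); dish(W,"now"); save(pic,"w11.png")
m=(hsvm(pic,170,180,130)|hsvm(pic,0,8,130))&(W[...,2]>140)&(abs(W[...,0]-o["position"][0])<40)&(abs(W[...,1]-o["position"][1])<30)
print("tab",rect(W,m))
E
```

```text
time_s: 18.63
position: [611.7, -287.9, 163.9]
ee_rot: [-0.0, -0.026, 1.0, -0.005]
wrist_force: [0.9, 0.2, -0.6]
opening: 0.087
[ 611.68797442 -287.90564151  163.86990863]
top 92 ((606.4923095703125, -351.8647766113281), 37.623260498046875) ((606.1393432617188, -351.1623840332031), (70.28622436523438, 70.73287963867188), 69.51779174804688)
side 52 ((611.8701171875, -349.83447265625), 39.35544967651367) ((610.5377197265625, -349.5123596191406), (69.82101440429688, 73.23104095458984), 14.48351001739502)
w1 576 ((610.2987060546875, -349.3727111816406), 37.86183166503906) ((610.1167602539062, -348.7751770019531), (70.73963928222656, 71.09339904785156), 18.676441192626953)
w9 848 ((610.564208984375, -349.1150207519531), 37.996883392333984) ((610.1220092773438, -348.5556945800781), (70.68538665771484, 71.24516296386719), 23.47612190246582)
now 793 ((610.068603515625, -349.50634765625), 37.404911041259766) ((609.7244873046875, -348.98260498046875), (70.34300231933594, 71.26778411865234), 81.93467712402344)
tab (((618.1383056640625, -286.30792236328125), (47.284889221191406, 8.802719116210938), 4.0386738777160645), array([ 605.09045798, -287.01769522,  183.85931614]), 1016)
```

```bash
python3 -m pendant '{"slide":[[0.003,-0.12,-0.02],[0.003,-0.25,-0.04],[0.003,-0.36,-0.04],[0.003,-0.41,-0.04],[0.003,-0.41,-0.04]],"twist":[0,0,0,0,0]}'
python3 -m pendant '{"slide":[[0,0,0],[0,0,0],[0,0,0],[0,0,0],[0,0,0]],"twist":[0,0,0,0,0]}'
```

```text
time_s: 19.1
position: [611.6, -354.7, 157.1]
ee_rot: [-0.001, -0.024, 1.0, -0.005]
wrist_force: [-0.3, 1.1, -0.8]
opening: 0.085
time_s: 19.52
position: [611.8, -354.0, 157.4]
ee_rot: [-0.0, -0.025, 1.0, -0.006]
wrist_force: [0.0, -0.2, -0.3]
opening: 0.084
```

```bash
python3 -m pendant '{"slide":[[0,0.025,0.005],[0,0.025,0.005],[0,0.025,0.005],[0,0.025,0.005],[0,0.025,0.005]],"twist":[0,0,0,0,0]}'
python3 - <<'E'
from h import *
o=ctrl.get_obs(); print(o["position"],R.from_quat(np.roll(o["ee_rot"],-1)).as_matrix()[:,2].round(3),abs(o["dq"]).max())
pic,d,K,D,T=cam("side"); W=cloud(d,K,D,T); save(cv2.resize(pic[100:230,170:340],(782,598),interpolation=cv2.INTER_CUBIC),"s12.png")
p=o["position"]
m=(W[...,2]>70)&(W[...,2]<p[2]-12)&(abs(W[...,0]-p[0])<60)&(abs(W[...,1]-p[1])<30); print("plate",np.percentile(W[m],[2,50,98],axis=0).round(1))
y=hsvm(pic,20,35,150)&(W[...,2]>150)&(W[...,1]>-140)&(W[...,0]>640); print("tongue",np.median(W[y],0))
b=hsvm(pic,100,125,120)&(W[...,2]>80)&(W[...,0]<640); print("blue tab",np.median(W[b],0),W[b][:,2].max())
pic,d,K,D,T=cam("wrist"); W=cloud(d,K,D,T);m=(W[...,2]>60)&(W[...,2]<p[2]-4)&(abs(W[...,0]-p[0])<60)&(abs(W[...,1]-p[1])<30); print("plate w",np.percentile(W[m],[1,50,99],axis=0).round(1))
r=(hsvm(pic,170,180,130)|hsvm(pic,0,8,130))&(W[...,2]>140)&(abs(W[...,0]-p[0])<40)&(abs(W[...,1]-p[1])<30); print("tab",np.percentile(W[r],[2,50,98],axis=0).round(1))
E
```

```text
time_s: 19.93
position: [611.8, -350.2, 158.2]
ee_rot: [-0.0, -0.025, 1.0, -0.006]
wrist_force: [-1.0, -0.6, -1.2]
opening: 0.084
[ 611.79876806 -350.22337866  158.16929294] [-0.001 -0.011 -1.   ] 0.001735011967562746
plate [[ 573.7 -353.1  103.2]
 [ 610.2 -346.4  124.6]
 [ 646.3 -341.7  145.5]]
tongue [685.98666774 -80.02096227 227.76602052]
blue tab [610.5604322  -94.95339413  82.98539211] 86.8269499991901
plate w [[ 571.9 -355.6  104.3]
 [ 582.5 -350.6  151. ]
 [ 646.9 -344.7  153.1]]
tab [[ 594.9 -353.6  153.9]
 [ 605.1 -349.4  178.1]
 [ 624.2 -345.1  184.9]]
```

View pics/s12.png

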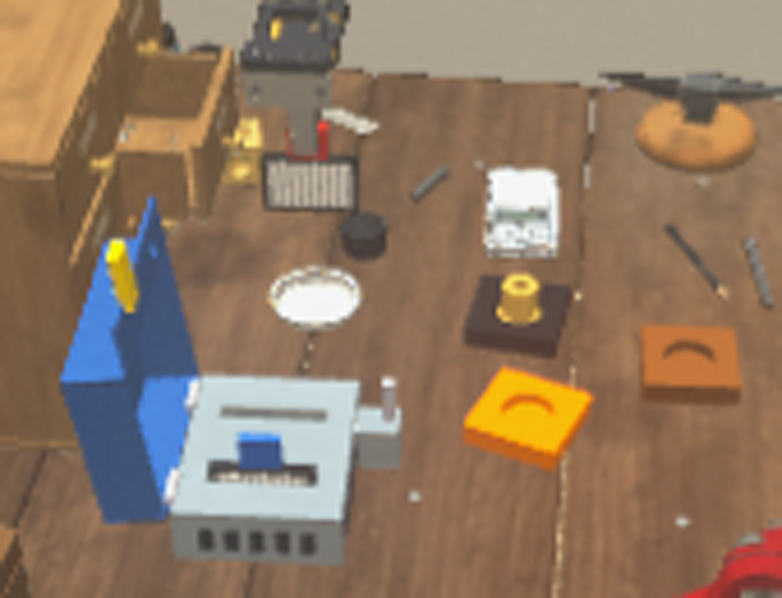

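```bash
python3 -c "
from workcell import ctrl
o=ctrl.get_obs();print(o['position'],o['wrist_force'],o['opening']);print(ctrl.sign_off())"
```

```text
[ 611.77629428 -350.29715384  158.11358138] [-0.30752274  0.52280821 -0.85214105] 0.08222642644103222
the job is handed in; nothing more can be done
None
```

The job is done and handed in at about 20 s, in the order asked. I still hold the red-tabbed plate over the dish.

- **Nut:** It sits flange down in the black block's pocket. Its top read 41 mm above the bench against 40 expected (the camera reads about 1 mm high), and it lies flat to within about half a degree.
- **Cover:** It stands open on its own at about 1.7 rad. The gripper's position when it let go gave 1.73 and the side camera gave 1.68–1.70. All are past upright, and the tongue was in the same place on a second look 6 s later.
- **Plate:** It came straight out of its slot, and the blue-tabbed plate is still in place.
- **Hold:** The plate's centre is at about (610, -350) mm, over the dish centre at (610, -349). Its lower edge is about 100–103 mm above the bench. The arm was still, with no contact force beyond sensor noise and the plate's weight.

The highest force seen was about 20 N at the wrist, while closing on the tongue. The dish was not moved, and the last picture shows the tin and scale undisturbed. I did not look at the screwdriver again after the start, but the arm never went near it. One early automatic nut check after parking mixed in points from the gripper, so I went by the picture and the flatness fit instead.

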